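Untwist the lid of a turned box and balance it on the ball-topped drying stand

TASK

The lid of the turned wooden box sits loose but is caught by a hidden twist lock: turn it while feeling for the place where it comes free, without wrenching it, and lift it off. Then balance it, open side down and level, on top of the ball-topped drying stand (not the flat-topped one) and let go. Leave the tools and other pieces lying on the bench where they are.

Things in the scene. Friction and masses are not known exactly. Their poses are not given: they have to be found in the camera images.
- box: Turned wooden box, body 61 mm across, fixed on a 110 x 110 x 15 mm plywood board that is screwed to the bench. Origin: centre of the board's underside, z up. Mouth 86 mm above the origin.
- box_mouth (a point): Centre of the box mouth, 86 mm above the bench. Around it, under the lid, runs a collar 54 mm across and 10 mm deep, broken by two gaps facing each other. The lid's lugs pass these gaps at two angles half a turn apart, each good for about 12 degrees (0.2 rad) to either side. Nothing marks the angles and the axes of lid and box do not tell them: turn in steps and try a light lift.
- lid: Round, unmarked wooden lid, 60 g: an inverted cup 68 mm across, wall 29 mm high with bore 60 mm, flat top with a small button (16 mm across, 9 mm high). Origin: centre of the lower rim, z up through the top. It rests on the box mouth, rim 62 mm above the bench. Locked, it lifts only 2 mm and shifts sideways 3 mm; it turns freely both ways without a stop. Grip the 68 mm wall from above.
- lid_inside (a point): Centre of the lid's inside ceiling, 24 mm above the lid's origin along its z: the spot that must rest on the ball. Inside the wall, 6 to 12 mm above the rim, two hidden lugs facing each other reach in to 45 mm apart and catch under the box's collar.
- ball_stand: Wooden drying stand, fixed to the bench: round foot 84 mm across, thin post 16 mm across, and a ball 36 mm across on top. Origin: centre of its underside; ball centre 72 mm up.
- ball_top (a point): Highest point of the ball, 90 mm above the bench.
- flat_stand: Decoy, fixed to the bench: like the ball stand (same foot, 90 mm high) but with a flat disc 38 mm across on top. Origin: centre of its underside.
- mallet: Bystander: turned carver's mallet standing on its head, 84 mm across, 130 mm high. Origin: centre of its underside.
- gouge_a: Bystander: gouge lying flat, handle 26 mm thick and 125 mm long, blade 100 mm. Origin on the bench, where it lies, below the handle near the ferrule; x points to the blade.
- gouge_b: Bystander: gouge as above with a 120 mm blade and a dark handle.
- gouge_c: Bystander: gouge as above with a 90 mm blade and a pale handle.
- stone: Bystander: grey sharpening stone, 50 x 150 x 25 mm. Origin: centre of its underside.
- scroll: Bystander: curved carved offcut, about 120 mm long, 24 mm high. Origin at its underside, near its middle.
- wax_tin: Bystander: flat round closed tin, 90 mm across, 35 mm high. Origin: centre of its underside.

How it is judged:
By the outcome, as a careful person would: the job done as asked, in the order asked, and still so for the second after the job is handed in, with the robot touching nothing.
It also fails if it takes over 72 s, if anything falls off the work surface, if the arm or the gripper's body presses on something with over 40 N, if the wrist force passes 120 N, or if a joint passes its speed limit or range.

ROBOT

A 6-joint arm with a two-finger parallel gripper is mounted at the origin on the work surface. World frame = base frame: x ahead of the robot, y to its left, z up, the work surface at z = 0. Lengths are in m, angles in rad, forces in N, time in s.
With the tool pointing down it reaches from about 0.35 to 0.95 m from the base axis. Payload 17.4 kg.
Tool frame: the origin (TCP) lies at the very end of the fingers, on their centre line; the grasp point (between the pads) lies 19 mm behind it (ctrl.pinch_z is the distance from the TCP to the grasp point, in m); z points along the fingers, y is the line along which they close (so a half turn about z gives the same grasp; the last joint's range is limited). The gripper opens to 93 mm and grips with 3 to 60 N. Pads are 15 mm wide; open, the fingers measure 128 mm over their backs; the gripper's body (75 mm by 188 mm) begins 65 mm behind the grasp point.
Start: joints at [1.135, 0.116, 1.442, -0, 1.584, -0.038], TCP at [0.261, 0.622, 0.219] pointing down, gripper open.
Joint ranges: [-2.83, 2.83], [-0.83, 2.19], [0.07, 2.5], [-1.14, 4.28], [0.01, 3], [-2.97, 2.97]. Speed limits (rad/s): [1.89, 1.89, 2.22, 3.14, 3.14, 3.14].

INTERFACE

Orientations are given as a unit quaternion [w, x, y, z].
In Python, from bench import readout, optics, ticket, ctrl gives the robot as it stands. The module is installed in compiled form; this text tells all that it offers.
- The arm moves only by the tool move_arm, never from a script. Its argument "motion" is a list of rows, each an object with "offset": the shift along the world's x, y, z each as a share of 0.25 m, from -1 to 1, a list of three; "dr": the turn, a rotation vector about the world's x, y, z each as a share of pi rad, from -1 to 1, a list of three. In form: [{"offset": [dx, dy, dz], "dr": [wx, wy, wz]}, ...]. A call has 1 to 12 rows; each row is the pose to reach, as a shift and turn from the pose commanded when the call began, turning the shorter way round; what a row does not reach only later rows make up. A row lasts 1/12 s, in which the tool goes at most 41.7 mm and 7.16 degrees, less where a joint would pass 70% of its speed; a pose out of reach is approached as far as the arm can. A call with a number of a shift or a turn outside -1 to 1 is refused whole. A call with a gripper value outside its range is refused whole. "hand" is the opening, from -1 (shut) to 1 (fully open), set as the call begins (left out, the last holds). The fingers move at their own pace and stop on an object; "grip_force" is the grip in N (left out, the last holds). Time passes only in rows, so rows that repeat a pose let the fingers close. It gives the time, the measured TCP pose, the force, the opening and the grip force at its end, in the units of the state.
- readout.observe(): the state, without advancing time (a new reading comes with each control period).
- optics.snapshot(name): name is "side" or "top"; returns a dict with "img" (480x640x3 uint8, red, green, blue), "fx", "fy", "cx", "cy" (pixels), "dist_coeffs" ([k1, k2, p1, p2, k3] as OpenCV has them; the pictures are not rectified), "rvec" (rotation vector, rad) and "tvec" (3), from world to camera coordinates, as OpenCV has them. Camera axes: x right, y down, z forward; pixel columns grow to the right and rows downward; lengths in m; the calibration is good to about 2 mm. A picture is of the moment at which its call begins. There is no depth.
- ticket.finish_job(): hands the job in; it is judged then, once.
The state is a dict: "clock": time; "q": joint angles; "joint_velocities": joint speeds; "joint_torque": joint torques, N m; "tool_pos": TCP position; "tcp_rot": TCP orientation; "contact_force": force on the tool from outside, world axes, zero at the start; "ft_torque": the same for the moment, N m; "opening": finger opening in m; "grasp_force": force on a finger pad.
Only numpy, scipy, OpenCV 4.12 (cv2) and the standard library are available. Lean on these libraries where they do the work, as an engineer would, in place of code of your own. Each camera call takes 0.05 s, during which the arm holds its last target. There are 200 camera calls.

## Working session

There is one attempt and no reset: what is moved stays moved. The work goes in short steps, Python scripts to look and compute and a tool call to move; the robot and the scene stay as the last step left them, time stands still between calls to the robot, and variables do not carry over. Pictures are saved under pics/ and viewed, at most 13 in all, crops included, and the job is handed in when it is done.

Besides the shell and the picture viewer there is one more tool, called after ">>>" as name(argument=value, ...) on one line, values as JSON. move_arm: Moves the arm, as the interface text tells. Its arguments: {"type":"object","properties":{"motion":{"type":"array","items":{"type":"object","properties":{"offset":{"type":"array","items":{"type":"number"}},"dr":{"type":"array","items":{"type":"number"}}}}},"hand":{"type":"number"},"grip_force":{"type":"number"}},"required":["motion"]}

```bash
mkdir -p pics
cat > h.py <<'E'
import numpy as np, cv2
from bench import readout, optics, ticket, ctrl
def snap(n,f=None):
    s=optics.snapshot(n)
    if f: cv2.imwrite('pics/'+f,s['img'][:,:,::-1])
    return s
def K(s): return np.array([[s['fx'],0,s['cx']],[0,s['fy'],s['cy']],[0,0,1.]])
def ray(s,uv):
    R=cv2.Rodrigues(np.array(s['rvec'],float))[0]; t=np.array(s['tvec'],float).ravel()
    p=cv2.undistortPoints(np.array(uv,float).reshape(-1,1,2),K(s),np.array(s['dist_coeffs'],float)).reshape(-1,2)
    d=np.c_[p,np.ones(len(p))]@R
    return -R.T@t,d
def onplane(s,uv,z):
    c,d=ray(s,uv); return c+d*((z-c[2])/d[:,2])[:,None]
def proj(s,P): return cv2.projectPoints(np.array(P,float).reshape(-1,1,3),np.array(s['rvec'],float),np.array(s['tvec'],float),K(s),np.array(s['dist_coeffs'],float))[0].reshape(-1,2)
E
python3 - <<'E'
from h import *
for n in('top','side'):
    s=snap(n,n+'0.png'); print(n,ray(s,[[320,240]]))
o=readout.observe(); print(o, ctrl.pinch_z)
E
```

```text
top (array([0.41487701, 0.01063994, 1.18849857]), array([[ 0.10634414, -0.00408699, -0.99434975]]))
side (array([0.47335275, 0.98099992, 1.27301199]), array([[ 0.06992409, -0.63902418, -0.76612163]]))
{'clock': 0.1, 'q': array([ 1.13519819e+00,  1.16431029e-01,  1.44220437e+00,  2.40832189e-05,
        1.58401517e+00, -3.78274984e-02]), 'joint_velocities': array([-1.42993098e-03,  1.31334248e-04, -1.35379428e-03, -6.70287052e-06,
       -1.00667976e-03, -5.96270346e-04]), 'joint_torque': array([ 1.77908940e-03, -7.22886086e+01, -6.23867226e+01,  7.80304126e-02,
        2.26061291e-02, -6.92404043e-06]), 'tool_pos': array([0.26140863, 0.62211941, 0.21798005]), 'tcp_rot': array([-1.35749749e-04,  1.97576567e-01,  9.80287315e-01, -5.11383024e-04]), 'contact_force': array([ 0.30316189,  0.94389936, -0.24778942]), 'ft_torque': array([ 0.01272362, -0.04964635,  0.01102889]), 'grasp_force': 0.0, 'opening': 0.0929886833851143} 0.0188
```

View pics/top0.png

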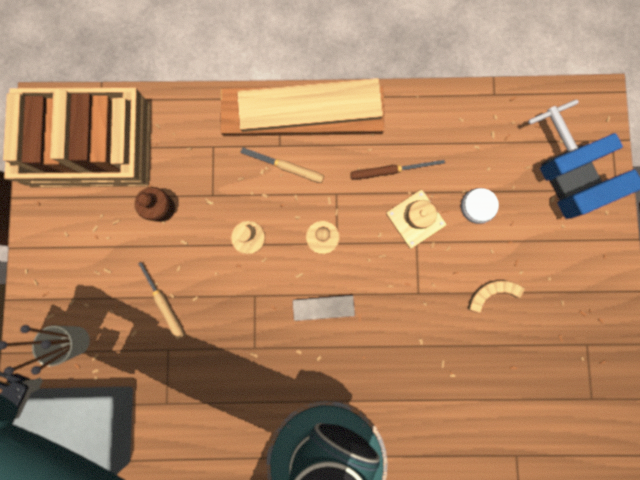

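View pics/side0.png

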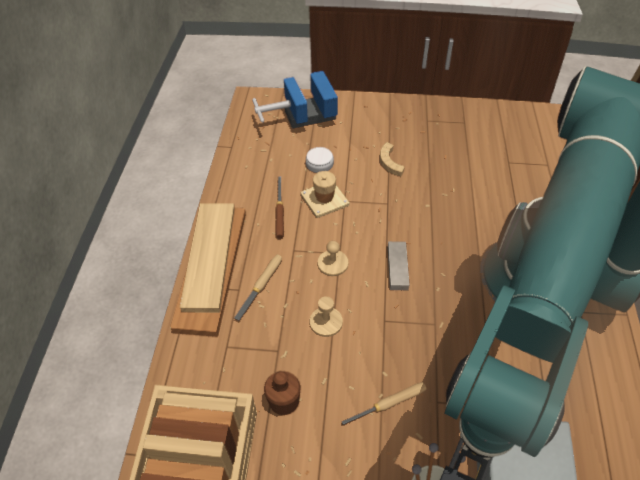

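The top view shows the box and lid at about (421,215) and the two stands at (247,237) and (323,237). In the side view they are at (324,185), (326,310) and (332,255). Next I'll zoom in on the stands and lid.

Run:
```python
import cv2,numpy as np
t=cv2.imread('pics/top0.png');s=cv2.imread('pics/side0.png')
f=lambda i,x,y,w,h,k:cv2.resize(i[y:y+h,x:x+w],None,fx=k,fy=k,interpolation=cv2.INTER_CUBIC)
a=np.hstack([f(t,225,215,50,50,5),f(t,300,210,50,50,5),f(t,385,185,60,50,5)])
b=np.hstack([f(s,300,285,50,50,5),f(s,308,230,50,50,5),f(s,295,165,60,50,5)])
cv2.imwrite('pics/crop.png',np.vstack([a,b]))
```

```text
(no output)
```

View pics/crop.png

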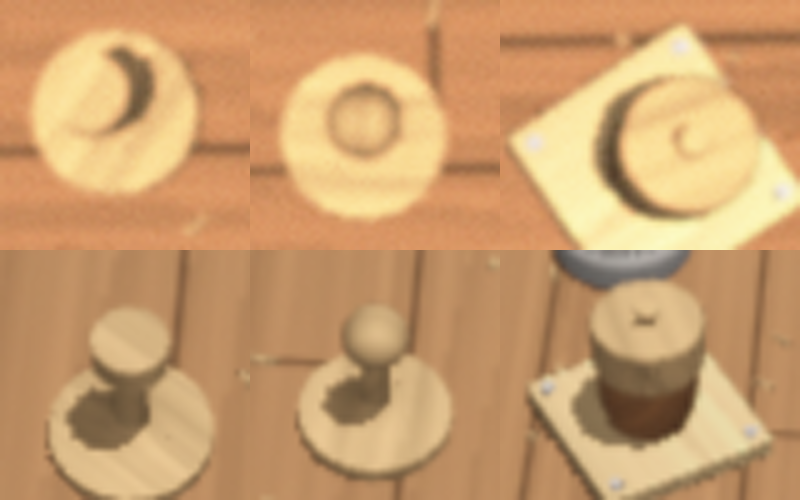

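The ball-topped stand is the one at top (323,234) and side (333,247). The other one, at (247,237), has the flat disc. Now I'll triangulate.

```bash
cat >> h.py <<'E'
def tri(s1,u1,s2,u2):
    (c1,d1),(c2,d2)=ray(s1,[u1]),ray(s2,[u2]); A=np.c_[d1[0],-d2[0]]
    k=np.linalg.lstsq(A,c2-c1,rcond=None)[0]; p,q=c1+k[0]*d1[0],c2+k[1]*d2[0]
    return (p+q)/2,np.linalg.norm(p-q)
def blob(s,uv,r,lo,hi):
    "largest mask contour near uv -> enclosing ellipse"
    x0,y0=int(uv[0]-r),int(uv[1]-r); im=cv2.cvtColor(s['img'],cv2.COLOR_RGB2HSV)[y0:y0+2*r,x0:x0+2*r]
    m=cv2.inRange(im,lo,hi); c=max(cv2.findContours(m,0,cv2.CHAIN_APPROX_NONE)[0],key=cv2.contourArea)
    e=cv2.fitEllipse(cv2.convexHull(c)); return (e[0][0]+x0,e[0][1]+y0),e[1]
E
python3 - <<'E'
from h import *
T,S=snap('top'),snap('side')
c=lambda x,y,ox,oy,cx,cy:(ox+(x-cx+.5)/5-.5,oy+(y-cy+.5)/5-.5)
bt=c(364.5,120.5,300,210,250,0); bs=c(375,335,308,230,250,250)
print('ball',tri(T,bt,S,bs),onplane(T,[bt],.072),onplane(S,[bs],.072))
ft=c(363.5,136,300,210,250,0);fs=c(375,413,308,230,250,250)
print('foot',onplane(T,[ft],.008),onplane(S,[fs],.008))
lt=c(689,145,385,185,500,0); ls=c(648,321,295,165,500,250)
print('lid',tri(T,lt,S,ls),onplane(T,[lt],.091),onplane(S,[ls],.091))
for n,s,u in(('T',T,(323,237)),('S',S,(333,262))):
  for uv in (u,):
    for q in (uv,): print(n,cv2.cvtColor(s['img'],cv2.COLOR_RGB2HSV)[int(q[1])+6,int(q[0])-8:int(q[0])+26:3].tolist())
E
```

```text
ball (array([ 5.48406222e-01, -1.33548270e-04,  7.28462351e-02]), np.float64(0.0019701856582745475)) [[ 5.49497897e-01 -2.14006090e-04  7.20000000e-02]] [[ 0.54747577 -0.00065745  0.072     ]]
foot [[ 5.49255222e-01 -2.02664838e-04  8.00000000e-03]] [[0.54708954 0.00212831 0.008     ]]
lid (array([ 0.59151216, -0.23921866,  0.08842496]), np.float64(0.0017002107322957075)) [[ 0.59195516 -0.23873228  0.091     ]] [[ 0.59040799 -0.23634806  0.091     ]]
T [[20, 105, 247], [20, 107, 245], [19, 105, 247], [20, 103, 247], [21, 102, 249], [21, 104, 248], [21, 102, 249], [20, 108, 246], [13, 131, 165], [14, 135, 157], [12, 137, 155], [13, 137, 155]]
S [[18, 97, 218], [18, 95, 225], [18, 96, 222], [18, 93, 230], [18, 95, 223], [18, 99, 211], [18, 96, 220], [17, 110, 174], [15, 122, 190], [14, 122, 190], [14, 123, 186], [14, 123, 187]]
```

>>> move_arm(motion=[{"offset":[0.33,-0.86,0],"dr":[0,0,0]},{"offset":[0.33,-0.86,0],"dr":[0,0,0]},{"offset":[0.33,-0.86,0],"dr":[0,0,0]},{"offset":[0.33,-0.86,0],"dr":[0,0,0]},{"offset":[0.33,-0.86,0],"dr":[0,0,0]},{"offset":[0.33,-0.86,0],"dr":[0,0,0]}], hand=1, grip_force=10)

```text
clock: 0.7
tool_pos: [0.3448, 0.4041, 0.2188]
tcp_rot: [0.0, 0.198, 0.98, -0.0]
contact_force: [-0.3, -0.1, 0.2]
opening: 0.093
grasp_force: 0.0
```

>>> move_arm(motion=[{"offset":[0.33,-0.86,0],"dr":[0,0,0]},{"offset":[0.33,-0.86,0],"dr":[0,0,0]},{"offset":[0.33,-0.86,0],"dr":[0,0,0]},{"offset":[0.33,-0.86,0],"dr":[0,0,0]},{"offset":[0.33,-0.86,0],"dr":[0,0,0]},{"offset":[0.33,-0.86,0],"dr":[0,0,0]}])

```text
clock: 1.2
tool_pos: [0.4272, 0.189, 0.2188]
tcp_rot: [0.0, 0.198, 0.98, -0.0]
contact_force: [-0.5, 0.0, 0.9]
opening: 0.0934
grasp_force: 0.0
```

>>> move_arm(motion=[{"offset":[0.33,-0.86,0],"dr":[0,0,0]},{"offset":[0.33,-0.86,0],"dr":[0,0,0]},{"offset":[0.33,-0.86,0],"dr":[0,0,0]},{"offset":[0.33,-0.86,0],"dr":[0,0,0]},{"offset":[0.33,-0.86,0],"dr":[0,0,0]},{"offset":[0.33,-0.86,0],"dr":[0,0,0]}])

```text
clock: 1.7
tool_pos: [0.5096, -0.0263, 0.2185]
tcp_rot: [0.0, 0.199, 0.98, -0.0]
contact_force: [0.6, 0.8, 0.1]
opening: 0.0931
grasp_force: 0.0
```

>>> move_arm(motion=[{"offset":[0.33,-0.86,0],"dr":[0,0,0]},{"offset":[0.33,-0.86,0],"dr":[0,0,0]},{"offset":[0.33,-0.86,0],"dr":[0,0,0]},{"offset":[0.33,-0.86,0],"dr":[0,0,0]},{"offset":[0.33,-0.86,0],"dr":[0,0,0]},{"offset":[0.33,-0.86,0],"dr":[0,0,0]},{"offset":[0.33,-0.86,0],"dr":[0,0,0]},{"offset":[0.33,-0.86,0],"dr":[0,0,0]}])

```text
clock: 2.37
tool_pos: [0.5914, -0.2386, 0.2178]
tcp_rot: [-0.001, 0.198, 0.98, 0.0]
contact_force: [-0.2, 0.6, -0.0]
opening: 0.0928
grasp_force: 0.0
```

Run:
```python
from h import *
o=readout.observe(); print(o['clock'],o['q'],o['tool_pos'],o['tcp_rot'],o['contact_force'])
S=snap('side','s1.png');T=snap('top','t1.png')
a=np.hstack([cv2.resize(S['img'][130:240,250:400],None,fx=2.6,fy=2.6),cv2.resize(T['img'][160:270,350:500],None,fx=2.6,fy=2.6)])
cv2.imwrite('pics/c1.png',a[:,:,::-1])
```

```text
2.3667 [-4.23519029e-01  3.64350879e-02  1.52697299e+00  1.16918395e-04
  1.57955810e+00 -1.59487245e+00] [ 0.59141001 -0.23859756  0.2178233 ] [-6.56664846e-04  1.98395821e-01  9.80121739e-01  2.09416089e-04] [-0.24381342  0.6178208  -0.03099219]
```

View pics/c1.png

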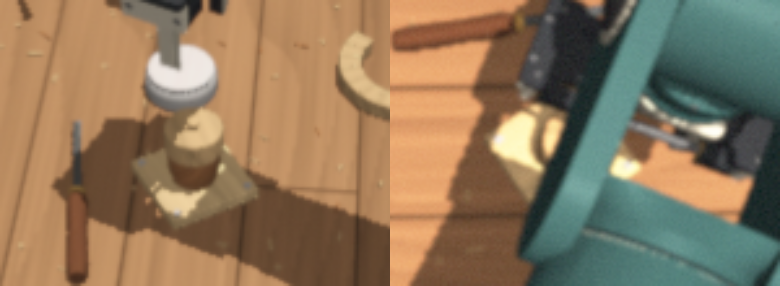

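Picture: the arm hides the box from above. The side view shows the finger just over the lid at about (180,120) in the crop, as intended. I'll descend and close.

>>> move_arm(motion=[{"offset":[0,0,-0.15],"dr":[0,0,0]},{"offset":[0,0,-0.3],"dr":[0,0,0]},{"offset":[0,0,-0.42],"dr":[0,0,0]},{"offset":[0,0,-0.52],"dr":[0,0,0]},{"offset":[0,0,-0.6],"dr":[0,0,0]},{"offset":[0,0,-0.628],"dr":[0,0,0]},{"offset":[0,0,-0.628],"dr":[0,0,0]}])

```text
clock: 3.05
tool_pos: [0.5908, -0.2364, 0.0604]
tcp_rot: [-0.001, 0.197, 0.98, 0.0]
contact_force: [0.3, 0.3, 0.5]
opening: 0.0932
grasp_force: 0.0
```

>>> move_arm(motion=[{"offset":[0,0,0],"dr":[0,0,0]},{"offset":[0,0,0],"dr":[0,0,0]},{"offset":[0,0,0],"dr":[0,0,0]},{"offset":[0,0,0],"dr":[0,0,0]},{"offset":[0,0,0],"dr":[0,0,0]},{"offset":[0,0,0],"dr":[0,0,0]}], hand=-1, grip_force=8)

```text
clock: 3.55
tool_pos: [0.5919, -0.2378, 0.0627]
tcp_rot: [0.001, 0.198, 0.98, -0.0]
contact_force: [-1.3, 1.6, 7.2]
opening: 0.0676
grasp_force: 8.0
```

>>> move_arm(motion=[{"offset":[0,0,0],"dr":[0,0,0]},{"offset":[0,0,0],"dr":[0,0,0]},{"offset":[0,0,0],"dr":[0,0,0]},{"offset":[0,0,0],"dr":[0,0,0]}], hand=1)

```text
clock: 3.88
tool_pos: [0.5914, -0.2377, 0.0615]
tcp_rot: [-0.0, 0.198, 0.98, 0.0]
contact_force: [-0.3, -0.7, 0.2]
opening: 0.0895
grasp_force: 0.0
```

>>> move_arm(motion=[{"offset":[0,0,0],"dr":[0,0,0.333]},{"offset":[0,0,0],"dr":[0,0,0.333]},{"offset":[0,0,0],"dr":[0,0,0.333]},{"offset":[0,0,0],"dr":[0,0,0.333]},{"offset":[0,0,0],"dr":[0,0,0.333]},{"offset":[0,0,0],"dr":[0,0,0.333]},{"offset":[0,0,0],"dr":[0,0,0.333]},{"offset":[0,0,0],"dr":[0,0,0.333]},{"offset":[0,0,0],"dr":[0,0,0.333]},{"offset":[0,0,0],"dr":[0,0,0.333]}])

```text
clock: 4.72
tool_pos: [0.5914, -0.2377, 0.0615]
tcp_rot: [-0.0, -0.32, 0.948, 0.0]
contact_force: [0.2, 0.0, 0.2]
opening: 0.0932
grasp_force: 0.0
```

>>> move_arm(motion=[{"offset":[0,0,0],"dr":[0,0,0]},{"offset":[0,0,0],"dr":[0,0,0]},{"offset":[0,0,0],"dr":[0,0,0]},{"offset":[0,0,0],"dr":[0,0,0]},{"offset":[0,0,0],"dr":[0,0,0]},{"offset":[0,0,0],"dr":[0,0,0]}], hand=-1, grip_force=10)

```text
clock: 5.22
tool_pos: [0.5915, -0.2377, 0.0616]
tcp_rot: [-0.0, -0.318, 0.948, 0.0]
contact_force: [-0.2, -0.1, 0.1]
opening: 0.0673
grasp_force: 10.0
```

>>> move_arm(motion=[{"offset":[0,0,0.008],"dr":[0,0,0]},{"offset":[0,0,0.016],"dr":[0,0,0]},{"offset":[0,0,0.016],"dr":[0,0,0]}])

```text
clock: 5.47
tool_pos: [0.5911, -0.2377, 0.0649]
tcp_rot: [-0.0, -0.318, 0.948, 0.0]
contact_force: [0.4, -1.8, -8.8]
opening: 0.0674
grasp_force: 10.0
```

>>> move_arm(motion=[{"offset":[0,0,-0.014],"dr":[0,0,0]},{"offset":[0,0,-0.014],"dr":[0,0,-0.037]},{"offset":[0,0,-0.014],"dr":[0,0,-0.074]},{"offset":[0,0,-0.014],"dr":[0,0,-0.111]},{"offset":[0,0,-0.014],"dr":[0,0,-0.111]},{"offset":[0,0,-0.006],"dr":[0,0,-0.111]},{"offset":[0,0,0],"dr":[0,0,-0.111]},{"offset":[0,0,0],"dr":[0,0,-0.111]}], grip_force=20)

```text
clock: 6.13
tool_pos: [0.5914, -0.2376, 0.0647]
tcp_rot: [-0.0, -0.151, 0.989, 0.0]
contact_force: [4.9, -1.8, -12.6]
opening: 0.0673
grasp_force: 20.0
```

>>> move_arm(motion=[{"offset":[0,0,-0.014],"dr":[0,0,0]},{"offset":[0,0,-0.014],"dr":[0,0,-0.037]},{"offset":[0,0,-0.014],"dr":[0,0,-0.074]},{"offset":[0,0,-0.014],"dr":[0,0,-0.111]},{"offset":[0,0,-0.014],"dr":[0,0,-0.111]},{"offset":[0,0,-0.006],"dr":[0,0,-0.111]},{"offset":[0,0,0],"dr":[0,0,-0.111]},{"offset":[0,0,0],"dr":[0,0,-0.111]}])

```text
clock: 6.8
tool_pos: [0.5913, -0.2376, 0.0644]
tcp_rot: [-0.0, 0.022, 1.0, 0.0]
contact_force: [6.1, -1.9, -14.4]
opening: 0.0672
grasp_force: 20.0
```

>>> move_arm(motion=[{"offset":[0,0,-0.014],"dr":[0,0,0]},{"offset":[0,0,-0.014],"dr":[0,0,-0.037]},{"offset":[0,0,-0.014],"dr":[0,0,-0.074]},{"offset":[0,0,-0.014],"dr":[0,0,-0.111]},{"offset":[0,0,-0.014],"dr":[0,0,-0.111]},{"offset":[0,0,-0.006],"dr":[0,0,-0.111]},{"offset":[0,0,0],"dr":[0,0,-0.111]},{"offset":[0,0,0],"dr":[0,0,-0.111]}])

```text
clock: 7.47
tool_pos: [0.5913, -0.2376, 0.0643]
tcp_rot: [-0.0, 0.195, 0.981, 0.0]
contact_force: [5.7, -2.4, -16.3]
opening: 0.067
grasp_force: 20.0
```

>>> move_arm(motion=[{"offset":[0,0,-0.014],"dr":[0,0,0]},{"offset":[0,0,-0.014],"dr":[0,0,-0.037]},{"offset":[0,0,-0.014],"dr":[0,0,-0.074]},{"offset":[0,0,-0.014],"dr":[0,0,-0.111]},{"offset":[0,0,-0.014],"dr":[0,0,-0.111]},{"offset":[0,0,-0.008],"dr":[0,0,-0.111]},{"offset":[0,0,-0.003],"dr":[0,0,-0.111]},{"offset":[0,0,-0.003],"dr":[0,0,-0.111]}])

```text
clock: 8.13
tool_pos: [0.5916, -0.2376, 0.0653]
tcp_rot: [0.0, 0.363, 0.932, 0.0]
contact_force: [-1.3, 1.2, 1.1]
opening: 0.0671
grasp_force: 20.0
```

The force has dropped away, so this looks like the gap. I'll lift gently further.

>>> move_arm(motion=[{"offset":[0,0,0.008],"dr":[0,0,0]},{"offset":[0,0,0.016],"dr":[0,0,0]},{"offset":[0,0,0.016],"dr":[0,0,0]}])

```text
clock: 8.38
tool_pos: [0.5915, -0.2375, 0.0693]
tcp_rot: [-0.0, 0.364, 0.931, 0.0]
contact_force: [-2.7, 3.8, 0.8]
opening: 0.067
grasp_force: 20.0
```

>>> move_arm(motion=[{"offset":[0,0,0.016],"dr":[0,0,0]},{"offset":[0,0,0.032],"dr":[0,0,0]},{"offset":[0,0,0.048],"dr":[0,0,0]},{"offset":[0,0,0.064],"dr":[0,0,0]},{"offset":[0,0,0.064],"dr":[0,0,0]}])

```text
clock: 8.8
tool_pos: [0.5921, -0.2382, 0.0864]
tcp_rot: [0.001, 0.365, 0.931, -0.0]
contact_force: [0.5, -0.9, -0.2]
opening: 0.067
grasp_force: 20.0
```

>>> move_arm(motion=[{"offset":[0,0,0.02],"dr":[0,0,0]},{"offset":[0,0,0.08],"dr":[0,0,0]},{"offset":[0,0,0.16],"dr":[0,0,0]},{"offset":[0,0,0.24],"dr":[0,0,0]},{"offset":[0,0,0.24],"dr":[0,0,0]}])

```text
clock: 9.22
tool_pos: [0.5929, -0.2384, 0.1506]
tcp_rot: [0.003, 0.365, 0.931, -0.0]
contact_force: [0.3, -0.4, 0.1]
opening: 0.0673
grasp_force: 20.0
```

>>> move_arm(motion=[{"offset":[-0.03,0.15,0],"dr":[0,0,0]},{"offset":[-0.057,0.3,0],"dr":[0,0,0]},{"offset":[-0.085,0.45,0],"dr":[0,0,0]},{"offset":[-0.113,0.6,0],"dr":[0,0,0]},{"offset":[-0.14,0.75,0],"dr":[0,0,0]},{"offset":[-0.16,0.88,0],"dr":[0,0,0]},{"offset":[-0.172,0.949,0],"dr":[0,0,0]},{"offset":[-0.172,0.949,0],"dr":[0,0,0]},{"offset":[-0.172,0.949,0],"dr":[0,0,0]}])

```text
clock: 9.97
tool_pos: [0.5485, 0.0002, 0.1454]
tcp_rot: [0.0, 0.364, 0.931, 0.0]
contact_force: [-0.0, -0.5, -1.5]
opening: 0.0672
grasp_force: 20.0
```

Run:
```python
from h import *
o=readout.observe(); print(o['clock'],o['q'],o['tool_pos'],o['tcp_rot'],o['contact_force'])
S=snap('side','s2.png');T=snap('top','t2.png')
a=np.hstack([cv2.resize(S['img'][190:300,290:390],None,fx=4,fy=4),cv2.resize(T['img'][190:300,270:370],None,fx=4,fy=4)])
cv2.imwrite('pics/c2.png',a[:,:,::-1])
```

```text
9.9667 [-4.59790160e-02 -1.32574573e-01  1.80764319e+00 -1.69386983e-04
  1.46591679e+00 -8.72094522e-01] [5.48466626e-01 2.40248710e-04 1.45388288e-01] [3.14602221e-04 3.63788215e-01 9.31481634e-01 1.75569751e-05] [-0.02294121 -0.53451357 -1.50791396]
```

View pics/c2.png

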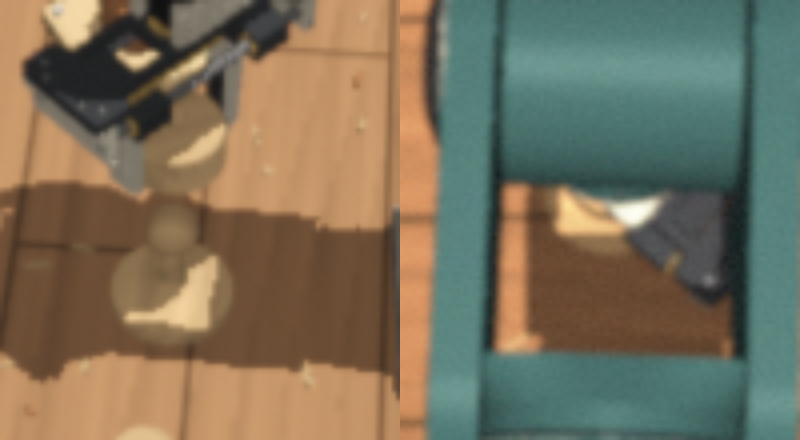

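The lid is held above the ball stand. In the crop its rim's lowest point is near (183,192) and the ball centre is at (173,227). I'll turn the fingers across the side camera's line of sight, then lower.

>>> move_arm(motion=[{"offset":[0,0,0],"dr":[0,0,-0.035]},{"offset":[0,0,-0.03],"dr":[0,0,-0.07]},{"offset":[0,0,-0.06],"dr":[0,0,-0.105]},{"offset":[0,0,-0.1],"dr":[0,0,-0.14]},{"offset":[0,0,-0.15],"dr":[0,0,-0.175]},{"offset":[0,0,-0.2],"dr":[0,0,-0.21]},{"offset":[0,0,-0.24],"dr":[0,0,-0.238]},{"offset":[0,0,-0.27],"dr":[0,0,-0.238]},{"offset":[0,0,-0.288],"dr":[0,0,-0.238]},{"offset":[0,0,-0.288],"dr":[0,0,-0.238]},{"offset":[0,0,-0.288],"dr":[0,0,-0.238]}])

```text
clock: 10.98
tool_pos: [0.5486, -0.0008, 0.0731]
tcp_rot: [-0.0, 0.679, 0.734, -0.0]
contact_force: [-0.7, 0.4, -1.1]
opening: 0.0671
grasp_force: 20.0
```

>>> move_arm(motion=[{"offset":[0,0,-0.004],"dr":[0,0,0]},{"offset":[0,0,-0.008],"dr":[0,0,0]},{"offset":[0,0,-0.008],"dr":[0,0,0]}])

```text
clock: 11.23
tool_pos: [0.5486, -0.0005, 0.0711]
tcp_rot: [0.0, 0.679, 0.734, 0.0]
contact_force: [-0.0, 1.1, -0.3]
opening: 0.0673
grasp_force: 20.0
```

Position is right. I'll step down 1 mm at a time and watch for contact.

>>> move_arm(motion=[{"offset":[0,0,-0.004],"dr":[0,0,0]},{"offset":[0,0,-0.008],"dr":[0,0,0]},{"offset":[0,0,-0.008],"dr":[0,0,0]}])

```text
clock: 11.48
tool_pos: [0.5484, -0.0004, 0.0687]
tcp_rot: [-0.0, 0.679, 0.734, -0.0]
contact_force: [0.1, 0.2, -0.8]
opening: 0.0672
grasp_force: 20.0
```

>>> move_arm(motion=[{"offset":[0,0,-0.004],"dr":[0,0,0]},{"offset":[0,0,-0.004],"dr":[0,0,0]},{"offset":[0,0,-0.004],"dr":[0,0,0]}])

```text
clock: 11.73
tool_pos: [0.5485, -0.0005, 0.0678]
tcp_rot: [-0.0, 0.68, 0.734, -0.0]
contact_force: [1.1, -0.4, -0.7]
opening: 0.0672
grasp_force: 20.0
```

Run:
```python
from h import *
o=readout.observe(); print(o['clock'],o['tool_pos'],o['contact_force'],o['ft_torque'])
S=snap('side','s3.png')
cv2.imwrite('pics/c3.png',cv2.resize(S['img'][200:290,285:385],None,fx=6,fy=6,interpolation=2)[:,:,::-1])
for n,z in(('rim',.066),('top',.095)):
  a=np.linspace(0,2*np.pi,60); e=proj(S,np.c_[.5487+.034*np.cos(a),-.0005+.034*np.sin(a),0*a+z])
  print(n,'crop bbox L T R B',((np.r_[e.min(0),e.max(0)]-[285,200]*2+.5)*6-.5).round(1))
```

```text
11.7333 [ 5.48456738e-01 -4.57887148e-04  6.78374497e-02] [ 1.11168687 -0.35643799 -0.73260735] [-0.11519619  0.06422284  0.0367713 ]
rim crop bbox L T R B [208.8 232.3 361.8 350.8]
top crop bbox L T R B [207.8 190.2 363.1 309.3]
```

View pics/c3.png

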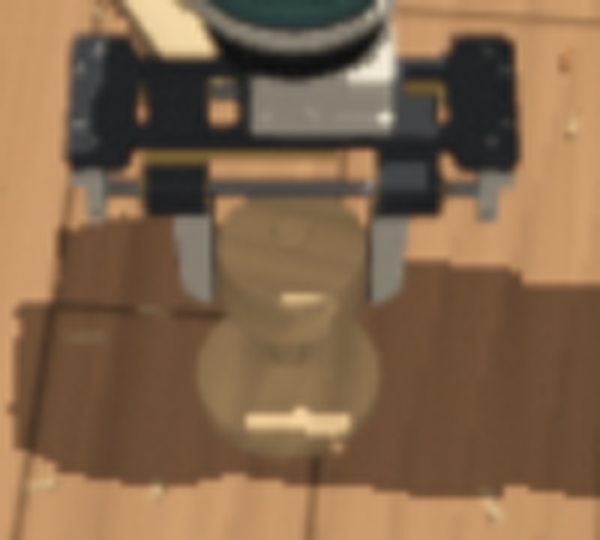

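The lid sits centred over the ball. In the crop the lid spans x 215–368, so its centre is full-image column 333.2, against ball column 333.0. I'll keep lowering to contact.

>>> move_arm(motion=[{"offset":[0,0,-0.004],"dr":[0,0,0]},{"offset":[0,0,-0.004],"dr":[0,0,0]},{"offset":[0,0,-0.004],"dr":[0,0,0]}])

```text
clock: 12.03
tool_pos: [0.5485, -0.0005, 0.0668]
tcp_rot: [-0.0, 0.68, 0.734, -0.0]
contact_force: [-0.1, 0.9, -0.4]
opening: 0.0672
grasp_force: 20.0
```

>>> move_arm(motion=[{"offset":[0,0,-0.003],"dr":[0,0,0]},{"offset":[0,0,-0.003],"dr":[0,0,0]},{"offset":[0,0,-0.003],"dr":[0,0,0]}])

```text
clock: 12.28
tool_pos: [0.5485, -0.0005, 0.0661]
tcp_rot: [-0.0, 0.68, 0.734, -0.0]
contact_force: [-0.6, 0.5, 0.2]
opening: 0.0672
grasp_force: 20.0
```

>>> move_arm(motion=[{"offset":[0,0,-0.003],"dr":[0,0,0]},{"offset":[0,0,-0.003],"dr":[0,0,0]},{"offset":[0,0,-0.003],"dr":[0,0,0]}])

```text
clock: 12.53
tool_pos: [0.5486, -0.0005, 0.0657]
tcp_rot: [0.0, 0.68, 0.734, 0.0]
contact_force: [-0.5, -0.2, 2.9]
opening: 0.067
grasp_force: 20.0
```

>>> move_arm(motion=[{"offset":[0,0,-0.003],"dr":[0,0,0]},{"offset":[0,0,-0.003],"dr":[0,0,0]},{"offset":[0,0,-0.003],"dr":[0,0,0]}])

```text
clock: 12.78
tool_pos: [0.5487, -0.0005, 0.0654]
tcp_rot: [0.0, 0.68, 0.734, 0.0]
contact_force: [-4.7, 0.9, 10.3]
opening: 0.0672
grasp_force: 20.0
```

Contact came at TCP z = 0.066, which matches the ceiling at 0.090. I'll ease off, then release a little.

>>> move_arm(motion=[{"offset":[0,0,0.003],"dr":[0,0,0]},{"offset":[0,0,0.003],"dr":[0,0,0]},{"offset":[0,0,0.003],"dr":[0,0,0]}])

```text
clock: 13.03
tool_pos: [0.5486, -0.0005, 0.0656]
tcp_rot: [0.0, 0.68, 0.734, 0.0]
contact_force: [-1.0, 0.5, 4.3]
opening: 0.0674
grasp_force: 20.0
```

>>> move_arm(motion=[{"offset":[0,0,0],"dr":[0,0,0]},{"offset":[0,0,0],"dr":[0,0,0]},{"offset":[0,0,0],"dr":[0,0,0]},{"offset":[0,0,0],"dr":[0,0,0]},{"offset":[0,0,0],"dr":[0,0,0]},{"offset":[0,0,0],"dr":[0,0,0]}], hand=0.7)

```text
clock: 13.53
tool_pos: [0.5485, -0.0005, 0.0653]
tcp_rot: [-0.0, 0.68, 0.734, -0.0]
contact_force: [0.3, -1.0, 0.3]
opening: 0.079
grasp_force: 0.0
```

Run:
```python
from h import *
o=readout.observe(); print(o['clock'],o['tool_pos'],o['contact_force'],o['opening'])
S=snap('side','s4.png')
cv2.imwrite('pics/c4.png',cv2.resize(S['img'][200:290,285:385],None,fx=6,fy=6,interpolation=2)[:,:,::-1])
```

```text
13.5333 [ 5.48453340e-01 -4.52638294e-04  6.52986481e-02] [ 0.31398908 -1.01730037  0.34863174] 0.07899147495987315
```

View pics/c4.png

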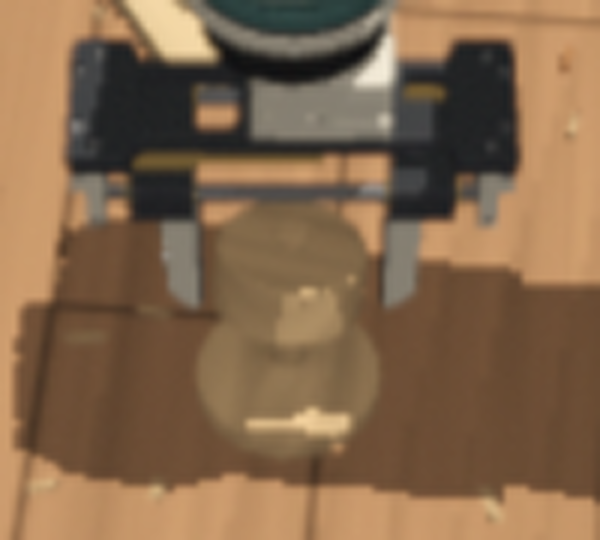

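The lid stays on the ball, spanning x 217–368 in the crop, with no visible slide. I'll open fully, back off straight up and clear the view.

>>> move_arm(motion=[{"offset":[0,0,0],"dr":[0,0,0]},{"offset":[0,0,0],"dr":[0,0,0]},{"offset":[0,0,0],"dr":[0,0,0]},{"offset":[0,0,0.03],"dr":[0,0,0]},{"offset":[0,0,0.08],"dr":[0,0,0]},{"offset":[0,0,0.15],"dr":[0,0,0]},{"offset":[0,0,0.25],"dr":[0,0,0]},{"offset":[0,0,0.37],"dr":[0,0,0]},{"offset":[0,0,0.5],"dr":[0,0,0]},{"offset":[0,0,0.63],"dr":[0,0,0]},{"offset":[0,0,0.7],"dr":[0,0,0]},{"offset":[0,0,0.7],"dr":[0,0,0]}], hand=1)

```text
clock: 14.58
tool_pos: [0.5495, -0.0005, 0.2466]
tcp_rot: [0.003, 0.68, 0.734, 0.002]
contact_force: [0.3, 0.4, 0.3]
opening: 0.0927
grasp_force: 0.0
```

>>> move_arm(motion=[{"offset":[0,0.15,0],"dr":[0,0,0]},{"offset":[0,0.3,0],"dr":[0,0,0]},{"offset":[0,0.45,0],"dr":[0,0,0]},{"offset":[0,0.6,0],"dr":[0,0,0]},{"offset":[0,0.75,0],"dr":[0,0,0]},{"offset":[0,0.9,0],"dr":[0,0,0]},{"offset":[0,1,0],"dr":[0,0,0]},{"offset":[0,1,0],"dr":[0,0,0]}])

```text
clock: 15.25
tool_pos: [0.5477, 0.2534, 0.24]
tcp_rot: [-0.001, 0.678, 0.735, -0.0]
contact_force: [-0.1, -0.7, -0.9]
opening: 0.0928
grasp_force: 0.0
```

>>> move_arm(motion=[{"offset":[-0.1,0.15,0],"dr":[0,0,0]},{"offset":[-0.2,0.3,0],"dr":[0,0,0]},{"offset":[-0.3,0.45,0],"dr":[0,0,0]},{"offset":[-0.4,0.6,0],"dr":[0,0,0]},{"offset":[-0.5,0.7,0],"dr":[0,0,0]},{"offset":[-0.6,0.8,0],"dr":[0,0,0]},{"offset":[-0.7,0.9,0],"dr":[0,0,0]},{"offset":[-0.7,0.9,0],"dr":[0,0,0]}])

```text
clock: 15.92
tool_pos: [0.3697, 0.4775, 0.2405]
tcp_rot: [-0.001, 0.678, 0.735, -0.0]
contact_force: [-0.5, -0.1, -0.5]
opening: 0.0932
grasp_force: 0.0
```

Run:
```python
from h import *
o=readout.observe(); print(o['clock'],o['tool_pos'],o['contact_force'],o['opening'])
S=snap('side','s5.png');T=snap('top','t5.png')
c=lambda s,x,y:cv2.resize(s['img'][y:y+60,x:x+60],None,fx=6.5,fy=6.5,interpolation=2)
a=np.hstack([c(S,303,222),c(T,293,205)])
for s,x,y,o in((S,303,222,0),(T,293,205,390)):
  for z in(.066,.095):
    t=np.linspace(0,2*np.pi,60); e=proj(s,np.c_[.5487+.034*np.cos(t),-.0005+.034*np.sin(t),0*t+z]); print(((np.r_[e.min(0),e.max(0)]-[x,y,x,y]+.5)*6.5-.5+[o,0,o,0]).round())
  e=proj(s,[[.5487,-.0005,.104]]); print('button',((e-[x,y]+.5)*6.5-.5+[o,0]).round())
cv2.imwrite('pics/c5.png',a[:,:,::-1])
```

```text
15.9167 [0.36965459 0.47745213 0.24048586] [-0.52943507 -0.1259003  -0.46015563] 0.09318283339561062
[109. 109. 275. 237.]
[108.  63. 276. 192.]
button [[192. 112.]]
[494. 103. 676. 284.]
[492.  92. 679. 277.]
button [[586. 181.]]
```

View pics/c5.png

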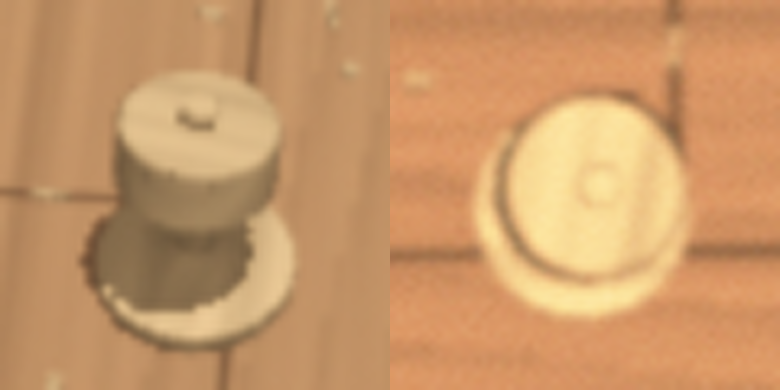

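Both views show the lid on the ball but slightly tilted. The side top face is flattened (y 70–180 in the crop), and the top-view button at (600,185) is displaced toward −y. I'll measure the tilt.

```bash
cat >> h.py <<'E'
def button_top(s,x,y,n): # unused area limits kept simple: k-means on value to isolate lit top face
    im=cv2.cvtColor(s['img'],cv2.COLOR_RGB2HSV)[y:y+n,x:x+n]; return im
E
python3 - <<'E'
from h import *
import time
S=snap('side')
x,y=316,228
hsv=cv2.cvtColor(S['img'],cv2.COLOR_RGB2HSV)
big=cv2.resize(hsv[y:y+34,x:x+34],None,fx=4,fy=4,interpolation=1)
print(hsv[232:258:2,333].tolist()); print(hsv[241,316:350:2].tolist())
# tilt candidates: top-disc pixels bbox for tilted lid about ball
def disc(tx,ty,s,c):
    n=np.array([tx,ty,1.]);n/=np.linalg.norm(n)
    u=np.cross(n,[0,1,0]);u/=np.linalg.norm(u);v=np.cross(n,u)
    a=np.linspace(0,2*np.pi,90)[:,None]; e=proj(s,c+.034*(np.cos(a)*u+np.sin(a)*v)); return np.ptp(e,axis=0)
for ty in(0,-.05,-.1,-.15,-.2): print(ty,[ (r:=disc(0,ty,S,np.array([.5487,-.001,.095]))).round(2), (r[1]/r[0]).round(3)])
E
```

```text
[[15, 118, 198], [18, 97, 216], [18, 98, 217], [18, 94, 226], [17, 104, 187], [18, 100, 204], [18, 94, 226], [18, 95, 220], [18, 97, 216], [17, 105, 165], [17, 110, 156], [17, 108, 160], [17, 108, 160]]
[[14, 122, 193], [15, 121, 192], [15, 120, 179], [18, 95, 219], [18, 93, 224], [18, 95, 222], [18, 96, 221], [18, 100, 207], [17, 108, 165], [17, 110, 156], [18, 98, 211], [18, 95, 223], [18, 94, 222], [18, 96, 221], [18, 96, 220], [16, 113, 194], [15, 120, 194]]
0 [array([25.88, 19.85]), np.float64(0.767)]
-0.05 [array([25.88, 19.  ]), np.float64(0.734)]
-0.1 [array([25.88, 18.11]), np.float64(0.7)]
-0.15 [array([25.88, 17.18]), np.float64(0.664)]
-0.2 [array([25.87, 16.23]), np.float64(0.627)]
```

```bash
cat >> h.py <<'E'
def topface(s,x,y,n,lo):
    im=cv2.resize(s['img'][y:y+n,x:x+n],None,fx=8,fy=8,interpolation=cv2.INTER_LINEAR); h=cv2.cvtColor(im,cv2.COLOR_RGB2HSV)
    m=cv2.inRange(h,lo,(30,107,255)); m=cv2.morphologyEx(m,cv2.MORPH_OPEN,np.ones((9,9)))
    c=max(cv2.findContours(m,0,cv2.CHAIN_APPROX_NONE)[0],key=cv2.contourArea)
    hu=cv2.convexHull(c); e=cv2.fitEllipse(hu); b=cv2.boundingRect(hu)
    f=lambda p:((np.array(p)+.5)/8-.5+[x,y])
    return f(e[0]),np.array(e[1])/8,e[2],np.array(b[2:])/8
E
python3 - <<'E'
from h import *
S=snap('side');T=snap('top')
print('now',topface(S,316,228,34,(16,0,190))); print('top',topface(T,304,216,34,(16,0,215)))
print(cv2.cvtColor(T['img'],cv2.COLOR_RGB2HSV)[232,306:346:2].tolist())
def disc(tx,ty,s):
    n=np.array([tx,ty,1.]);n/=np.linalg.norm(n); k=np.array([.5487,-.0005,.072])+n*.018 - 0*n
    u=np.cross(n,[0,1,0]);u/=np.linalg.norm(u);v=np.cross(n,u); a=np.linspace(0,2*np.pi,90)[:,None]
    e=cv2.fitEllipse(proj(s,k+.005*n+.034*(np.cos(a)*u+np.sin(a)*v)).astype(np.float32)); return np.round(e[0]+e[1]+(e[2],),2)
for t in((0,0),(0,-.1),(0,-.2),(.1,-.1),(-.1,-.1)): print(t,disc(*t,S),disc(*t,T))
I=cv2.cvtColor(cv2.imread('pics/side0.png'),cv2.COLOR_BGR2RGB); S0=dict(S,img=I)
print('lid on box (level)',topface(S0,307,168,34,(16,0,190)))
a=np.linspace(0,2*np.pi,90); print(cv2.fitEllipse(proj(S,np.c_[.5914+.034*np.cos(a),-.2377+.034*np.sin(a),0*a+.091]).astype(np.float32)))
E
```

```text
now (array([333.32818794, 240.77493858]), array([16.2260437 , 24.71969986]), 96.4527587890625, array([24.75 , 16.375]))
top (array([322.74264526, 232.99071693]), array([20.66848564, 26.10653305]), 11.320119857788086, array([19.75, 25.25]))
[[15, 129, 227], [16, 116, 233], [16, 118, 182], [19, 110, 245], [21, 100, 248], [21, 100, 250], [23, 94, 252], [21, 99, 250], [19, 106, 244], [22, 97, 250], [22, 99, 250], [21, 102, 248], [21, 106, 246], [18, 115, 238], [19, 108, 244], [20, 102, 247], [15, 125, 226], [13, 137, 219], [13, 140, 216], [13, 133, 220]]
(0, 0) [332.16 241.21  19.86  25.88  90.16] [322.7  232.92  28.53  28.74  93.61]
(0, -0.1) [332.22 240.57  18.08  25.86  90.78] [323.63 232.91  28.35  28.74 131.81]
(0, -0.2) [332.29 240.    16.16  25.83  91.27] [324.52 232.91  27.89  28.73 149.62]
(0.1, -0.1) [331.38 240.55  17.86  25.85  82.85] [323.61 232.    27.84  28.73 115.79]
(-0.1, -0.1) [333.07 240.65  18.12  25.86  98.82] [323.64 233.83  28.56  28.74 169.24]
lid on box (level) (array([324.17167473, 178.56629086]), array([15.51681709, 22.09027672]), 90.15917205810547, array([22.375, 15.5  ]))
((323.9019470214844, 178.56723022460938), (16.34893226623535, 23.462177276611328), 89.24983215332031)
```

The lid is tilted about 0.16 to 0.2 rad, low toward −y, so it had shifted about 4 mm along the pads before release. I'll regrip with the fingers along y, which re-centres it in that direction.

>>> move_arm(motion=[{"offset":[0.06,-0.15,0],"dr":[0,0,-0.035]},{"offset":[0.11,-0.3,0],"dr":[0,0,-0.07]},{"offset":[0.17,-0.45,0],"dr":[0,0,-0.105]},{"offset":[0.22,-0.6,0],"dr":[0,0,-0.14]},{"offset":[0.28,-0.75,0],"dr":[0,0,-0.175]},{"offset":[0.33,-0.88,0],"dr":[0,0,-0.21]},{"offset":[0.358,-0.956,0],"dr":[0,0,-0.25]},{"offset":[0.358,-0.956,0],"dr":[0,0,-0.25]}])

```text
clock: 16.83
tool_pos: [0.4646, 0.2312, 0.2407]
tcp_rot: [0.0, 0.911, 0.412, 0.0]
contact_force: [-0.3, 1.0, 1.0]
opening: 0.0928
grasp_force: 0.0
```

>>> move_arm(motion=[{"offset":[0.06,-0.15,0],"dr":[0,0,-0.035]},{"offset":[0.11,-0.3,0],"dr":[0,0,-0.07]},{"offset":[0.17,-0.45,0],"dr":[0,0,-0.105]},{"offset":[0.22,-0.6,0],"dr":[0,0,-0.14]},{"offset":[0.28,-0.75,0],"dr":[0,0,-0.175]},{"offset":[0.33,-0.88,0],"dr":[0,0,-0.21]},{"offset":[0.358,-0.956,0],"dr":[0,0,-0.25]},{"offset":[0.358,-0.956,0],"dr":[0,0,-0.25]},{"offset":[0.358,-0.956,0],"dr":[0,0,-0.25]},{"offset":[0.358,-0.956,0],"dr":[0,0,-0.25]}])

```text
clock: 17.67
tool_pos: [0.5523, -0.0034, 0.2404]
tcp_rot: [-0.0, 0.999, 0.039, -0.0]
contact_force: [-0.5, 0.2, 0.1]
opening: 0.093
grasp_force: 0.0
```

Run:
```python
from h import *
o=readout.observe(); print(o['clock'],o['q'],o['tool_pos'],o['tcp_rot'])
t=(np.array([.549,-.0005,.067])-o['tool_pos'])/.25; print(t)
from scipy.spatial.transform import Rotation as R
w,x,y,z=o['tcp_rot']; print(R.from_quat([x,y,z,w]).as_matrix()[:,1])
```

```text
17.6667 [-5.25063299e-02 -1.57041074e-01  1.67563413e+00  2.60266069e-04
  1.62318115e+00  1.43963178e+00] [ 0.55233411 -0.00341383  0.24036399] [-1.37732179e-04  9.99226430e-01  3.93257662e-02 -7.84748774e-05]
[-0.01333645  0.01165533 -0.69345597]
[ 7.85906683e-02 -9.96906930e-01 -2.81423437e-04]
```

>>> move_arm(motion=[{"offset":[-0.013,0.012,-0.1],"dr":[0,0,0]},{"offset":[-0.013,0.012,-0.22],"dr":[0,0,0]},{"offset":[-0.013,0.012,-0.34],"dr":[0,0,0]},{"offset":[-0.013,0.012,-0.45],"dr":[0,0,0]},{"offset":[-0.013,0.012,-0.54],"dr":[0,0,0]},{"offset":[-0.013,0.012,-0.6],"dr":[0,0,0]},{"offset":[-0.013,0.012,-0.65],"dr":[0,0,0]},{"offset":[-0.013,0.012,-0.68],"dr":[0,0,0]},{"offset":[-0.013,0.012,-0.693],"dr":[0,0,0]},{"offset":[-0.013,0.012,-0.693],"dr":[0,0,0]},{"offset":[-0.013,0.012,-0.693],"dr":[0,0,0]}])

```text
clock: 18.58
tool_pos: [0.5496, -0.0003, 0.068]
tcp_rot: [0.0, 0.999, 0.039, 0.001]
contact_force: [0.3, -0.4, 0.3]
opening: 0.093
grasp_force: 0.0
```

>>> move_arm(motion=[{"offset":[0,0,0],"dr":[0,0,0]},{"offset":[0,0,0],"dr":[0,0,0]},{"offset":[0,0,0],"dr":[0,0,0]},{"offset":[0,0,0],"dr":[0,0,0]},{"offset":[0,0,0],"dr":[0,0,0]},{"offset":[0,0,0],"dr":[0,0,0]}], hand=-1, grip_force=8)

```text
clock: 19.08
tool_pos: [0.5494, -0.0005, 0.0674]
tcp_rot: [0.0, 0.999, 0.038, 0.0]
contact_force: [-1.0, -1.1, 1.6]
opening: 0.0702
grasp_force: 8.0
```

>>> move_arm(motion=[{"offset":[0,0,0],"dr":[0,0,0]},{"offset":[0,0,0.01],"dr":[0,0,0]},{"offset":[0,0,0.02],"dr":[0,0,0]},{"offset":[0,0,0.03],"dr":[0,0,0]},{"offset":[0,0,0.03],"dr":[0,0,0]}], grip_force=20)

```text
clock: 19.5
tool_pos: [0.5495, -0.0005, 0.0753]
tcp_rot: [0.0, 0.999, 0.038, 0.0]
contact_force: [0.0, 0.3, -0.6]
opening: 0.0697
grasp_force: 20.0
```

Run:
```python
from h import *
o=readout.observe(); print(o['clock'],o['tool_pos'],o['contact_force'],o['opening'])
S=snap('side','s6.png');T=snap('top','t6.png')
a=np.hstack([cv2.resize(S['img'][190:290,285:385],None,fx=4,fy=4,interpolation=2),cv2.resize(T['img'][185:285,270:370],None,fx=4,fy=4,interpolation=2)])
cv2.imwrite('pics/c6.png',a[:,:,::-1])
```

```text
19.5 [ 5.49450810e-01 -4.78873398e-04  7.52675880e-02] [ 0.01964728  0.33242424 -0.61128311] 0.06971215087763684
```

View pics/c6.png

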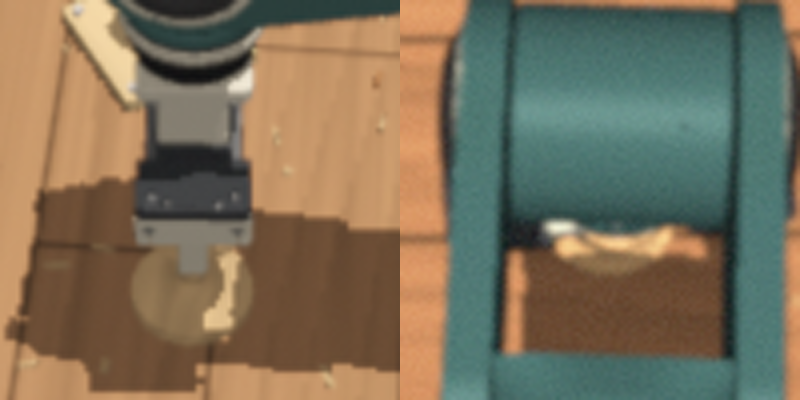

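The lid is hidden in this view. The 69.7 mm opening suggests it is still wedged at about 0.09 rad. I'll shift 1 mm in x, set it down, loosen and regrip.

>>> move_arm(motion=[{"offset":[0.004,0,0],"dr":[0,0,0]},{"offset":[0.004,0,-0.01],"dr":[0,0,0]},{"offset":[0.004,0,-0.02],"dr":[0,0,0]},{"offset":[0.004,0,-0.028],"dr":[0,0,0]},{"offset":[0.004,0,-0.028],"dr":[0,0,0]},{"offset":[0.004,0,-0.028],"dr":[0,0,0]}])

```text
clock: 20.1
tool_pos: [0.5502, -0.0005, 0.0675]
tcp_rot: [-0.0, 0.999, 0.038, -0.0]
contact_force: [-0.5, 0.5, 0.5]
opening: 0.07
grasp_force: 20.0
```

>>> move_arm(motion=[{"offset":[0,0,-0.003],"dr":[0,0,0]},{"offset":[0,0,-0.003],"dr":[0,0,0]},{"offset":[0,0,-0.003],"dr":[0,0,0]}])

```text
clock: 20.35
tool_pos: [0.5504, -0.0004, 0.0673]
tcp_rot: [0.0, 0.999, 0.038, 0.0]
contact_force: [-2.0, 0.3, 5.9]
opening: 0.0701
grasp_force: 20.0
```

>>> move_arm(motion=[{"offset":[0,0,0],"dr":[0,0,0]},{"offset":[0,0,0],"dr":[0,0,0]},{"offset":[0,0,0],"dr":[0,0,0]},{"offset":[0,0,0],"dr":[0,0,0]},{"offset":[0,0,0],"dr":[0,0,0]},{"offset":[0,0,0],"dr":[0,0,0]},{"offset":[0,0,0],"dr":[0,0,0]},{"offset":[0,0,0],"dr":[0,0,0]},{"offset":[0,0,0],"dr":[0,0,0]},{"offset":[0,0,0],"dr":[0,0,0]}], hand=0.75)

```text
clock: 21.18
tool_pos: [0.5502, -0.0004, 0.0669]
tcp_rot: [-0.0, 0.999, 0.038, 0.0]
contact_force: [-1.2, -0.6, 0.6]
opening: 0.0813
grasp_force: 0.0
```

>>> move_arm(motion=[{"offset":[0,0,0],"dr":[0,0,0]},{"offset":[0,0,0],"dr":[0,0,0]},{"offset":[0,0,0],"dr":[0,0,0]},{"offset":[0,0,0],"dr":[0,0,0]},{"offset":[0,0,0],"dr":[0,0,0]}], hand=-1, grip_force=8)

```text
clock: 21.6
tool_pos: [0.5502, -0.0005, 0.0669]
tcp_rot: [-0.0, 0.999, 0.038, -0.0]
contact_force: [-0.3, -0.3, -0.4]
opening: 0.0706
grasp_force: 8.0
```

>>> move_arm(motion=[{"offset":[0,0,0],"dr":[0,0,0]},{"offset":[0,0,0],"dr":[0,0,0]},{"offset":[0,0,0],"dr":[0,0,0]},{"offset":[0,0,0],"dr":[0,0,0]},{"offset":[0,0,0.06],"dr":[0,0,0]},{"offset":[0,0,0.15],"dr":[0,0,0]},{"offset":[0,0,0.25],"dr":[0,0,0]},{"offset":[0,0,0.37],"dr":[0,0,0]},{"offset":[0,0,0.5],"dr":[0,0,0]},{"offset":[0,0,0.6],"dr":[0,0,0]},{"offset":[0,0,0.693],"dr":[0,0,0]},{"offset":[0,0,0.693],"dr":[0,0,0]}], hand=1)

```text
clock: 22.6
tool_pos: [0.5514, -0.0005, 0.2454]
tcp_rot: [0.0, 0.999, 0.038, 0.003]
contact_force: [0.5, 0.3, 0.8]
opening: 0.0929
grasp_force: 0.0
```

>>> move_arm(motion=[{"offset":[-0.06,0.16,0],"dr":[0,0,0]},{"offset":[-0.12,0.32,0],"dr":[0,0,0]},{"offset":[-0.17,0.47,0],"dr":[0,0,0]},{"offset":[-0.22,0.62,0],"dr":[0,0,0]},{"offset":[-0.28,0.77,0],"dr":[0,0,0]},{"offset":[-0.34,0.9,0],"dr":[0,0,0]},{"offset":[-0.36,1,0],"dr":[0,0,0]},{"offset":[-0.36,1,0],"dr":[0,0,0]}])

```text
clock: 23.27
tool_pos: [0.4588, 0.253, 0.2396]
tcp_rot: [-0.0, 0.999, 0.04, -0.0]
contact_force: [0.3, -0.6, -0.2]
opening: 0.093
grasp_force: 0.0
```

Run:
```python
from h import *
o=readout.observe(); print(o['clock'],o['tool_pos'],o['contact_force'],o['opening'])
S=snap('side','s7.png');T=snap('top','t7.png')
print('now',topface(S,316,228,34,(16,0,190)));
c=lambda s,x,y:cv2.resize(s['img'][y:y+60,x:x+60],None,fx=6.5,fy=6.5,interpolation=2)
cv2.imwrite('pics/c7.png',np.hstack([c(S,303,222),c(T,293,205)])[:,:,::-1])
```

```text
23.2667 [0.45877088 0.25302192 0.23961272] [ 0.30631598 -0.56014362 -0.22006822] 0.09295989897762405
now (array([333.07649612, 240.5950098 ]), array([16.31114006, 24.87291527]), 93.96215057373047, array([25.  , 16.25]))
```

View pics/c7.png

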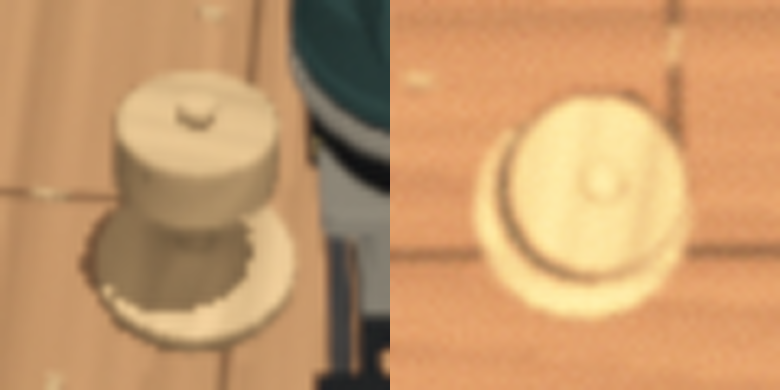

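The y tilt is nearly the same (about −0.165 rad), because the lid rolled without slipping. x is now nearly right. The fix is to regrip, lift clear, shift +3.7 mm in y and +0.5 mm in x, and set down again.

>>> move_arm(motion=[{"offset":[0.06,-0.16,0],"dr":[0,0,0]},{"offset":[0.12,-0.32,0],"dr":[0,0,0]},{"offset":[0.17,-0.47,0],"dr":[0,0,0]},{"offset":[0.22,-0.62,0],"dr":[0,0,0]},{"offset":[0.28,-0.77,0],"dr":[0,0,0]},{"offset":[0.34,-0.9,0],"dr":[0,0,0]},{"offset":[0.36,-1,0],"dr":[0,0,0]},{"offset":[0.36,-1,0],"dr":[0,0,0]},{"offset":[0.36,-1,0],"dr":[0,0,0]}])

```text
clock: 24.12
tool_pos: [0.5502, -0.0027, 0.2397]
tcp_rot: [-0.0, 0.999, 0.036, -0.0]
contact_force: [-0.1, 0.5, 0.6]
opening: 0.0926
grasp_force: 0.0
```

>>> move_arm(motion=[{"offset":[0,0,-0.1],"dr":[0,0,0]},{"offset":[0,0,-0.22],"dr":[0,0,0]},{"offset":[0,0,-0.34],"dr":[0,0,0]},{"offset":[0,0,-0.45],"dr":[0,0,0]},{"offset":[0,0,-0.54],"dr":[0,0,0]},{"offset":[0,0,-0.6],"dr":[0,0,0]},{"offset":[0,0,-0.65],"dr":[0,0,0]},{"offset":[0,0,-0.68],"dr":[0,0,0]},{"offset":[0,0,-0.693],"dr":[0,0,0]},{"offset":[0,0,-0.693],"dr":[0,0,0]},{"offset":[0,0,-0.693],"dr":[0,0,0]}])

```text
clock: 25.03
tool_pos: [0.5506, -0.0004, 0.0678]
tcp_rot: [0.0, 0.999, 0.038, 0.001]
contact_force: [0.0, -0.0, -0.2]
opening: 0.093
grasp_force: 0.0
```

>>> move_arm(motion=[{"offset":[0,0,0],"dr":[0,0,0]},{"offset":[0,0,0],"dr":[0,0,0]},{"offset":[0,0,0],"dr":[0,0,0]},{"offset":[0,0,0],"dr":[0,0,0]},{"offset":[0,0,0],"dr":[0,0,0]},{"offset":[0,0,0],"dr":[0,0,0]}], hand=-1, grip_force=12)

```text
clock: 25.53
tool_pos: [0.5504, -0.0005, 0.0672]
tcp_rot: [0.0, 0.999, 0.038, 0.0]
contact_force: [-0.4, -0.7, 2.3]
opening: 0.0704
grasp_force: 12.0
```

>>> move_arm(motion=[{"offset":[0,0,0.01],"dr":[0,0,0]},{"offset":[0,0,0.02],"dr":[0,0,0]},{"offset":[0.001,0.007,0.02],"dr":[0,0,0]},{"offset":[0.002,0.015,0.02],"dr":[0,0,0]},{"offset":[0.002,0.015,0.012],"dr":[0,0,0]},{"offset":[0.002,0.015,0.004],"dr":[0,0,0]},{"offset":[0.002,0.015,0.004],"dr":[0,0,0]},{"offset":[0.002,0.015,0.004],"dr":[0,0,0]}])

```text
clock: 26.2
tool_pos: [0.5507, 0.0033, 0.0678]
tcp_rot: [-0.0, 0.999, 0.038, -0.0]
contact_force: [-0.7, 0.6, -0.0]
opening: 0.0704
grasp_force: 12.0
```

>>> move_arm(motion=[{"offset":[0,0,-0.002],"dr":[0,0,0]},{"offset":[0,0,-0.003],"dr":[0,0,0]},{"offset":[0,0,-0.003],"dr":[0,0,0]}])

```text
clock: 26.45
tool_pos: [0.5509, 0.0033, 0.0675]
tcp_rot: [-0.0, 0.999, 0.038, 0.0]
contact_force: [-1.1, 1.3, 4.9]
opening: 0.0705
grasp_force: 12.0
```

>>> move_arm(motion=[{"offset":[0,0,-0.002],"dr":[0,0,0]},{"offset":[0,0,-0.002],"dr":[0,0,0]},{"offset":[0,0,-0.002],"dr":[0,0,0]}])

```text
clock: 26.7
tool_pos: [0.551, 0.0033, 0.0674]
tcp_rot: [-0.0, 0.999, 0.038, 0.0]
contact_force: [-3.1, 1.9, 8.8]
opening: 0.0702
grasp_force: 12.0
```

Contact. I'll ease off, release and retreat.

>>> move_arm(motion=[{"offset":[0,0,0.003],"dr":[0,0,0]},{"offset":[0,0,0.003],"dr":[0,0,0]},{"offset":[0,0,0.003],"dr":[0,0,0]}])

```text
clock: 26.95
tool_pos: [0.5508, 0.0033, 0.0675]
tcp_rot: [-0.0, 0.999, 0.038, 0.0]
contact_force: [-0.6, 1.6, 4.0]
opening: 0.0706
grasp_force: 12.0
```

>>> move_arm(motion=[{"offset":[0,0,0],"dr":[0,0,0]},{"offset":[0,0,0],"dr":[0,0,0]},{"offset":[0,0,0],"dr":[0,0,0]},{"offset":[0,0,0],"dr":[0,0,0]},{"offset":[0,0,0.06],"dr":[0,0,0]},{"offset":[0,0,0.15],"dr":[0,0,0]},{"offset":[0,0,0.25],"dr":[0,0,0]},{"offset":[0,0,0.37],"dr":[0,0,0]},{"offset":[0,0,0.5],"dr":[0,0,0]},{"offset":[0,0,0.6],"dr":[0,0,0]},{"offset":[0,0,0.693],"dr":[0,0,0]},{"offset":[0,0,0.693],"dr":[0,0,0]}], hand=1)

```text
clock: 27.95
tool_pos: [0.5518, 0.0032, 0.2457]
tcp_rot: [0.0, 0.999, 0.038, 0.003]
contact_force: [0.5, 0.2, 0.5]
opening: 0.0931
grasp_force: 0.0
```

>>> move_arm(motion=[{"offset":[-0.06,0.16,0],"dr":[0,0,0]},{"offset":[-0.12,0.32,0],"dr":[0,0,0]},{"offset":[-0.17,0.47,0],"dr":[0,0,0]},{"offset":[-0.22,0.62,0],"dr":[0,0,0]},{"offset":[-0.28,0.77,0],"dr":[0,0,0]},{"offset":[-0.34,0.9,0],"dr":[0,0,0]},{"offset":[-0.36,1,0],"dr":[0,0,0]},{"offset":[-0.36,1,0],"dr":[0,0,0]}])

```text
clock: 28.62
tool_pos: [0.4593, 0.2567, 0.24]
tcp_rot: [-0.0, 0.999, 0.04, -0.0]
contact_force: [-0.8, -0.5, 0.1]
opening: 0.0928
grasp_force: 0.0
```

Run:
```python
from h import *
o=readout.observe(); print(o['clock'],o['tool_pos'],o['contact_force'],o['opening'])
S=snap('side','s8.png');T=snap('top','t8.png')
print('now',topface(S,316,228,34,(16,0,190)));
c=lambda s,x,y:cv2.resize(s['img'][y:y+60,x:x+60],None,fx=6.5,fy=6.5,interpolation=2)
cv2.imwrite('pics/c8.png',np.hstack([c(S,303,222),c(T,293,205)])[:,:,::-1])
```

```text
28.6167 [0.45925246 0.25674612 0.23995087] [-0.81627756 -0.46951418  0.14513662] 0.09284312062347981
now (array([332.72148132, 241.60790443]), array([19.20527649, 25.03898811]), 91.69593048095703, array([24.875, 19.375]))
```

View pics/c8.png

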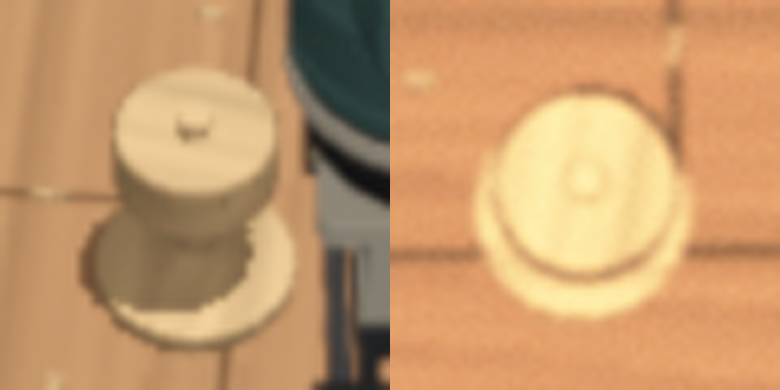

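The lid is now level: ellipse aspect 0.767 matches the 0.767 predicted for a level lid, and the top-view button at (586,181) is where a centred lid puts it. The arm is clear, so I'm handing in.

Run:
```python
from h import *
for i in range(6): S=snap('side')
e=topface(S,316,228,34,(16,0,190)); print(e, e[1][0]/e[1][1])
if e[1][0]/e[1][1]>.74: print(ticket.finish_job())
```

```text
(array([332.71977806, 241.60361576]), array([19.22853279, 24.97535706]), 91.85233306884766, array([24.75 , 19.375])) 0.769900215972165
the job is handed in; nothing more can be done
None
```

The lid is unlocked and off the box. It is balanced level, open side down, on the ball-topped stand with the gripper clear. The first placing sat tilted, so I re-gripped and re-centred it, and the job was handed in at about 29 s.

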